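# Open the child-proof fish medicine bottle

## Robot

A 7-joint arm with a two-finger parallel gripper is mounted at the origin on the work surface. World frame = base frame: x ahead of the robot, y to its left, z up, the work surface at z = 0. Lengths are in m, angles in degrees, forces in N, time in s.
With the tool pointing down it reaches from about 0.425 to 0.875 m from the base axis. Payload 4.7 kg.
Tool frame: the origin (TCP) lies on the centre line of the jaws, within the pads' length; the fingertips stand 14 mm ahead of it and the grasp point (between the pads) lies 5 mm behind it; z points along the fingers, y is the line along which they close (so a half turn about z gives the same grasp; the last joint's range is limited). The gripper opens to 87 mm and grips with 3 to 60 N. Pads are 19 mm wide; open, the fingers measure 117 mm over their backs; the gripper's body (75 mm by 190 mm) begins 51 mm behind the grasp point.
Start: joints at [-72.932, 18.392, -4.016, 83.108, 1.295, 78.541, -3.26], TCP at [0.182, 0.624, 0.237] pointing down, gripper open.
Joint ranges: [-163.93, 163.93], [-17.29, 119.83], [-79.2, 71.16], [3.27, 140.29], [-89.18, 269.18], [5.43, 117.66], [-154.24, 154.24]. Speed limits (degrees/s): [147.25, 147.25, 180, 180, 180, 180, 180].

## Interface

Orientations are given as [roll, pitch, yaw] about the fixed x, y, z axes, in that order (R = Rz(yaw) Ry(pitch) Rx(roll)).
In Python, from cell import env gives the robot as it stands.
- The arm moves only by the tool jog_arm, never from a script. Its argument "motion" is a list that holds one entry, the list of rows, each a list of 7 numbers: the shift along the tool's x, y, z in units of 0.1 m (1.0 is 0.1 m), then the turn, a rotation vector about the tool's x, y, z in units of 180 degrees (1.0 is 180 degrees), then the closure, from 0 (fully open) to 1 (shut). A call has 1 to 5 rows; each row is the pose to reach, as a shift and turn from the pose commanded when the call began, along the tool's axes at that moment, turning the shorter way round; what a row does not reach only later rows make up. A row lasts 1/10 s, in which the tool goes at most 50 mm and 8.59 degrees, less where a joint would pass 70% of its speed; a pose out of reach is approached as far as the arm can. A call with a number of a shift or a turn outside -1 to 1 is refused whole. A call with a gripper value outside its range is refused whole. The fingers move at their own pace and stop on an object; "grip_force" is the grip in N (left out, the last holds). Time passes only in rows, so rows that repeat a pose let the fingers close. It gives the time, the measured TCP pose, the force, the opening and the grip force at its end, in the units of the state.
- env.get_obs(): the state, without advancing time (a new reading comes with each control period).
- env.read_camera(name): name is "side" or "top" or "wrist"; returns (picture, depth): 480x640x3 uint8, red, green, blue; 480x640 float32, m along the optical axis (not along the pixel's ray), 0 where there is no reading.
- env.camera_info(name): a dict with "camera_matrix" (3x3 intrinsics, pixels), "k1" (the pictures are not rectified: a ray, as slopes to the right and down, at radius r is drawn at 1 + k1 r^2 times it, then the intrinsics apply), "origin" and "orientation" of the camera in the world; the wrist camera has in their place "mount" (4x4, takes a point from camera to tool coordinates, whose origin is the TCP and whose axes are the flange's). Camera axes: x right, y down, z forward; pixel columns grow to the right and rows downward; lengths in m; the calibration is good to about 2 mm. A picture is of the moment at which its call begins: read the wrist's pose just before it. camera_info takes no time and is no camera call.
- env.sign_off(): hands the job in; it is judged then, once.
The state is a dict: "time_s": time; "qpos": joint angles; "joint_velocities": joint speeds; "effort": joint torques, N m; "tool_pos": TCP position; "tool_rot": TCP orientation; "force": force on the tool from outside, world axes, zero at the start; "wrist_torque": the same for the moment, N m; "grip_width": finger opening in m; "grasp_force": force on a finger pad.
Only numpy, scipy, OpenCV 4.12 (cv2) and the standard library are available. Lean on these libraries where they do the work, as an engineer would, in place of code of your own. Each camera call takes 0.05 s, during which the arm holds its last target. There are 200 camera calls.

## Task

Pick the square medicine bottle out of the crate by its cap, keeping it upright, and set it fully down in the square black holder. Then press its safety cap down, twist it anticlockwise (seen from above) until it is free, lift it off, and finish while still holding it in the gripper, level and straight above the open bottle, about 5 to 12 cm clear of it, with the bottle still fully seated. Do not knock over or push away the other things in the crate.

Things in the scene. Friction and masses are not known exactly. Their poses are not given: they have to be found in the camera images.
- bottle: Loose amber glass bottle, the only square one: body 60 x 60 mm, flat shoulder 75 mm above its underside, about 0.24 kg. Origin: centre of its underside; z up, x and y square to its sides. Stands upright in one of the crate's four places, any yaw.
- cap: Round ribbed white cap on the bottle, 52 mm wide, 29 mm high. Origin: centre of its underside, 83 mm above the bottle's while locked on; it then carries the bottle. To free: push down 5 mm (4 to 6; spring 7 N, 11 N at the 6 mm stop), keep down, turn anticlockwise seen from above by 60 degrees against the bottle (45 to 75 will do), pull straight up. Blocked clockwise.
- holder: Fixed black square cup on a 120 x 120 mm base. Origin: underside centre; z up, x, y square to its walls. Floor 8 mm above the origin, inside 65 x 65 mm (2.5 mm clearance each side; the bottle can turn about 5 degrees either way), walls to 40 mm, flared lip to 54 mm (about 80 mm wide). Bottle fits in any of four yaws; seated, its origin is 8 mm above the holder's.
- crate: Fixed open wooden crate 280 (x) x 240 (y) x 50 mm, walls and floor 6 mm. Origin: underside centre. Four things stand inside in a 2 x 2 pattern, about (+-62, +-52) mm from the centre. Crate and holder stand one to the left, one to the right of the robot's middle, either way round.
- bottle_mouth (a point): Centre of the rim of the bottle's round neck (29 mm diameter), 102 mm above the bottle's underside, inside the cap at the start. With the cap off, a spring plunger (20 mm disc) stands 10 mm above it.
- jar: Bystander: round clear glass screw-top jar, 62 mm diameter, 78 mm high, in the crate. Origin: underside centre.
- breeding_cone: Bystander: terracotta cone, 68 mm base, 72 mm high, in the crate. Origin: underside centre.
- magnet: Bystander: white algae magnet, 62 x 42 x 49 mm high, in the crate. Origin: underside centre.
Things that resemble listed ones, but are neither listed nor needed, are in the scene too. Leave any brown look-alike of the holder alone.

How it is judged:
By the outcome, as a careful person would: the job done as asked, in the order asked, and still so for the second after the job is handed in, while the arm keeps its last pose, push and grip.
It also fails if it takes over 58 s, if anything falls off the work surface, if the arm or the gripper's body presses on something with over 40 N, if the wrist force passes 120 N, or if a joint passes its speed limit or range.

## Working session

There is one attempt and no reset: what is moved stays moved. The work goes in short steps, Python scripts to look and compute and a tool call to move; the robot and the scene stay as the last step left them, time stands still between calls to the robot, and variables do not carry over. Pictures are saved under pics/ and viewed, at most 10 in all, crops included, and the job is handed in when it is done.

Besides the shell and the picture viewer there is one more tool, called after "Call:" in YAML: its name, and indented under it one key for each argument. jog_arm: Moves the arm, as the interface text tells. Shifts and turns lie within -1 to 1; 1 stands for 0.1 m of shift or 180 degrees of turn. Its arguments: {"type":"object","properties":{"motion":{"type":"array","items":{"type":"array","items":{"type":"array","items":{"type":"number"}}}},"grip_force":{"type":"number"}},"required":["motion"]}

```bash
ls; mkdir -p pics
cat > h.py <<'E'
import numpy as np, cv2
from cell import env
from scipy.spatial.transform import Rotation as R
def pose(o=None):
    o=o or env.get_obs(); T=np.eye(4); T[:3,:3]=R.from_euler('xyz',o['tool_rot'],degrees=True).as_matrix(); T[:3,3]=o['tool_pos']; return T
def cam(name):
    c=env.camera_info(name); K=np.array(c['camera_matrix'])
    if name=='wrist': T=pose()@np.array(c['mount'])
    else:
        T=np.eye(4); T[:3,3]=c['origin']; o=np.array(c['orientation']); T[:3,:3]=o if o.shape==(3,3) else R.from_euler('xyz',o,degrees=True).as_matrix()
    return K,c['k1'],T
def rays(uv,c):
    K,k1,T=c; uv=np.asarray(uv,float).reshape(-1,1,2)
    n=cv2.undistortPoints(uv,K,np.array([k1,0,0,0,0.]))[:,0]
    return np.c_[n,np.ones(len(n))]
def onplane(uv,c,z):
    T=c[2]; d=rays(uv,c)@T[:3,:3].T; return T[:3,3]+d*((z-T[2,3])/d[:,2])[:,None]
def cloud(depth,c):
    v,u=np.mgrid[0:480,0:640]; r=rays(np.c_[u.ravel(),v.ravel()],c)*depth.reshape(-1,1)
    return (r@c[2][:3,:3].T+c[2][:3,3]).reshape(480,640,3)
E
python3 - <<'E'
from h import *
for n in('top','side','wrist'): print(n,env.camera_info(n))
print(env.get_obs())
for n in('top','side'):
    c=cam(n); p,d=env.read_camera(n); np.savez(f'/tmp/{n}.npz',p=p,d=d); cv2.imwrite(f'pics/{n}0.png',p[...,::-1])
    print(n,(d>0).mean(), np.percentile(cloud(d,c)[d>0],[1,50,99],axis=0))
E
```

```text
pics
top {'camera_matrix': array([[454.54187473,   0.        , 318.73791389],
       [  0.        , 454.54187473, 244.79749036],
       [  0.        ,   0.        ,   1.        ]]), 'k1': -0.11650250206260933, 'origin': array([0.37307558, 0.00219108, 0.87464875]), 'orientation': array([-1.71821820e+02,  9.30325189e-02, -8.99203773e+01])}
side {'camera_matrix': array([[446.92236883,   0.        , 320.86347713],
       [  0.        , 446.92236883, 236.82247873],
       [  0.        ,   0.        ,   1.        ]]), 'k1': -0.032146072357317805, 'origin': array([0.17278186, 0.62240979, 0.48824986]), 'orientation': array([-119.36014259,   -1.24482611, -153.05598164])}
wrist {'camera_matrix': array([[365.91581332,   0.        , 318.11340894],
       [  0.        , 365.91581332, 242.46607799],
       [  0.        ,   0.        ,   1.        ]]), 'k1': -0.028318858714528494, 'mount': array([[ 3.56099344e-04, -9.64549696e-01, -2.63901035e-01,
         7.28879272e-02],
       [ 9.99999836e-01,  4.62004253e-04, -3.39243749e-04,
        -4.80487335e-04],
       [ 4.49140855e-04, -2.63900871e-01, 
[... 496 characters left out ...]
97e-02,  4.41829709e-02,  1.87916321e-04]), 'tool_pos': array([0.18193367, 0.62348003, 0.23547484]), 'tool_rot': array([-1.79893000e+02,  7.22779947e-03,  1.63737521e+02]), 'force': array([-0.00408084,  0.60735394,  0.0570342 ]), 'wrist_torque': array([0.01036602, 0.03678641, 0.04340432]), 'grasp_force': 0.0, 'grip_width': 0.08698648675823933}
top 0.9959342447916667 [[ 5.47534457e-02 -1.01795042e+00 -7.52094135e-01]
 [ 5.08511534e-01  2.69588237e-03  1.41511583e-03]
 [ 1.62172315e+00  1.00590431e+00  1.19882401e-01]]
side 0.9959635416666667 [[-7.85690004e-02 -1.79649068e+00 -4.51641282e-01]
 [ 5.31195432e-01 -1.22705042e-01  1.56281818e-03]
 [ 2.08280937e+00  5.93662569e-01  4.34131941e-01]]
```

View pics/top0.png

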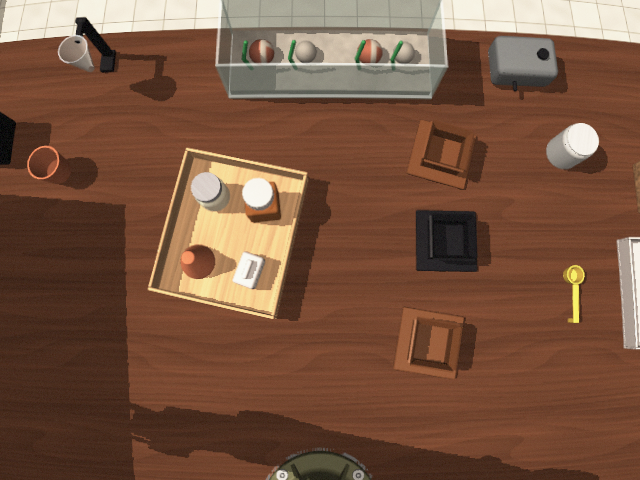

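View pics/side0.png

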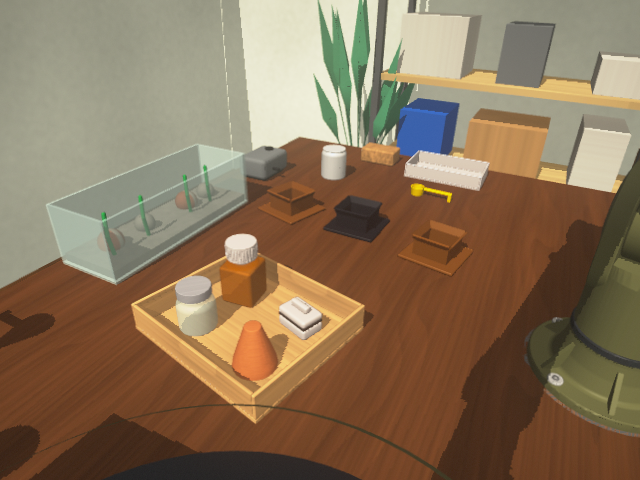

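The top view shows the bottle's white cap at about (258,193), the jar (209,188), cone (198,261), magnet (249,270) and the black holder at (447,240). The brown look-alikes stand at (443,153) and (432,343).

Run:
```python
from h import *
for n,boxc,boxh in(('top',(225,165,300,235),(405,200,490,280)),('side',(200,225,285,315),(315,185,400,245))):
    f=np.load(f'/tmp/{n}.npz'); p,d=f['p'],f['d']; c=cam(n); P=cloud(d,c); hsv=cv2.cvtColor(p,cv2.COLOR_RGB2HSV)
    def sub(b): s=np.s_[b[1]:b[3],b[0]:b[2]]; return P[s].reshape(-1,3),hsv[s].reshape(-1,3)
    q,h=sub(boxc)
    t=q[(q[:,2]>.112)&(q[:,2]<.126)]; print(n,'captop',len(t),t.mean(0).round(4),(t.min(0)+t.max(0))/2,np.ptp(t,axis=0).round(4))
    s=q[(q[:,2]>.074)&(q[:,2]<.09)&(h[:,1]>100)]
    print(' shoulder',len(s),cv2.minAreaRect((s[:,:2]*1000).astype(np.float32)), np.median(s[:,2]))
    s=q[(q[:,2]>.02)&(q[:,2]<.09)&(h[:,1]>150)&(h[:,0]<15)]
    print(' amber',len(s),cv2.minAreaRect((s[:,:2]*1000).astype(np.float32)))
    q,h=sub(boxh)
    k=(h[:,2]<70)
    s=q[k&(q[:,2]<.02)&(q[:,2]>.004)]; print(' base',len(s),cv2.minAreaRect((s[:,:2]*1000).astype(np.float32)),np.percentile(s[:,2],[5,50,95]))
    s=q[k&(q[:,2]>.047)]; print(' lip',len(s),cv2.minAreaRect((s[:,:2]*1000).astype(np.float32)),s[:,2].max())
# cap by ray from top, contour
f=np.load('/tmp/top.npz');p=f['p'];c=cam('top');hsv=cv2.cvtColor(p,cv2.COLOR_RGB2HSV)
m=((hsv[...,1]<40)&(hsv[...,2]>215)).astype(np.uint8); m2=np.zeros_like(m); m2[165:235,225:300]=m[165:235,225:300]
cs=max(cv2.findContours(m2,0,1)[0],key=cv2.contourArea); print(cv2.boundingRect(cs))
q=onplane(cs.reshape(-1,2),c,.118); print('ray cap',cv2.minEnclosingCircle((q[:,:2]*1000).astype(np.float32)))
```

```text
top captop 671 [0.5721 0.1091 0.1189] [0.57291441 0.10925397 0.11750429] [0.0507 0.0504 0.0109]
 shoulder 298 ((572.41845703125, 109.41645812988281), (57.7069206237793, 58.004608154296875), 6.992844581604004) 0.07813940362705812
 amber 508 ((572.0422973632812, 109.31033325195312), (57.63481521606445, 58.600486755371094), 6.565889835357666)
 base 2420 ((507.2310791015625, -246.76295471191406), (123.97032165527344, 119.59873962402344), 88.76065826416016) [0.00604684 0.00877336 0.01222668]
 lip 697 ((473.5880126953125, -138.32559204101562), (106.80824279785156, 328.60723876953125), 17.570497512817383) 0.8746487526771978
side captop 481 [0.5708 0.1131 0.118 ] [0.57383886 0.10981822 0.11655275] [0.0529 0.0514 0.009 ]
 shoulder 417 ((570.2061767578125, 138.6894073486328), (55.92705535888672, 114.74020385742188), 4.635247230529785) 0.07844182548950523
 amber 1532 ((585.4099731445312, 103.79315185546875), (88.74120330810547, 98.96945190429688), 27.908855438232422)
 base 781 ((506.0550537109375, -243.24964904785156), (120.44745635986328, 116.11656188964844), 89.17940521240234) [0.00553662 0.00883389 0.01867751]
 lip 207 ((372.5762939453125, 170.87844848632812), (102.07613372802734, 982.2290649414062), 17.93547248840332) 0.4882498633231985
(243, 178, 29, 29)
ray cap ((573.2642822265625, 110.06592559814453), 25.33290672302246)
```

Call:
jog_arm:
  motion:
    - [[-0.43,-0.32,0,0,0,0,0],[-0.865,-0.64,0,0,0,0,0],[-0.865,-0.64,0,0,0,0,0]]

```text
time_s: 0.4
tool_pos: [0.2533, 0.533, 0.2363]
tool_rot: [-179.9, 0.2, 163.2]
force: [-0.4, -0.2, -0.6]
grip_width: 0.0871
grasp_force: 0.0
```

Call:
jog_arm:
  motion:
    - [[-0.43,-0.32,0,0,0,0,0],[-0.865,-0.64,0,0,0,0,0],[-0.865,-0.64,0,0,0,0,0]]

```text
time_s: 0.7
tool_pos: [0.3177, 0.447, 0.2365]
tool_rot: [-179.9, 0.2, 163.2]
force: [1.0, -0.4, -0.1]
grip_width: 0.0873
grasp_force: 0.0
```

Call:
jog_arm:
  motion:
    - [[-0.43,-0.32,0,0,0,0,0],[-0.865,-0.64,0,0,0,0,0],[-0.865,-0.64,0,0,0,0,0]]

```text
time_s: 1.0
tool_pos: [0.382, 0.3613, 0.2366]
tool_rot: [-179.9, 0.2, 163.2]
force: [-0.2, 0.2, -0.2]
grip_width: 0.0868
grasp_force: 0.0
```

Call:
jog_arm:
  motion:
    - [[-0.43,-0.32,0,0,0,0,0],[-0.865,-0.64,0,0,0,0,0],[-0.865,-0.64,0,0,0,0,0]]

```text
time_s: 1.3
tool_pos: [0.4464, 0.2755, 0.2366]
tool_rot: [-179.9, 0.1, 163.2]
force: [0.2, 0.2, -0.7]
grip_width: 0.0871
grasp_force: 0.0
```

Call:
jog_arm:
  motion:
    - [[-0.43,-0.32,0,0,0,0,0],[-0.865,-0.64,0,0,0,0,0],[-0.865,-0.64,0,0,0,0,0]]

```text
time_s: 1.6
tool_pos: [0.511, 0.1896, 0.2366]
tool_rot: [-179.9, 0.2, 163.2]
force: [-0.5, -0.1, -0.9]
grip_width: 0.087
grasp_force: 0.0
```

Call:
jog_arm:
  motion:
    - [[-0.43,-0.32,0,0,0,0,0],[-0.865,-0.64,0,0,0,0,0],[-0.865,-0.64,0,0,0,0,0]]

```text
time_s: 1.9
tool_pos: [0.5754, 0.1039, 0.2364]
tool_rot: [-179.8, 0.2, 163.2]
force: [-0.5, -0.4, -0.7]
grip_width: 0.0868
grasp_force: 0.0
```

Call:
jog_arm:
  motion:
    - [[0,0,0,0,0,0.04,0],[0,0,0,0,0,0.08,0],[0,0,0,0,0,0.12,0],[0,0,0,0,0,0.16,0],[0,0,0,0,0,0.2,0]]

```text
time_s: 2.4
tool_pos: [0.5723, 0.1118, 0.2362]
tool_rot: [-180.0, -0.1, 127.5]
force: [0.2, -0.3, 0.6]
grip_width: 0.0872
grasp_force: 0.0
```

Call:
jog_arm:
  motion:
    - [[0,0,0,0,0,0.04,0],[0,0,0,0,0,0.08,0],[0,0,0,0,0,0.12,0],[0,0,0,0,0,0.154,0],[0,0,0,0,0,0.154,0]]

```text
time_s: 2.9
tool_pos: [0.5723, 0.1116, 0.2362]
tool_rot: [-180.0, -0.0, 100.1]
force: [-0.1, -0.3, 1.4]
grip_width: 0.0869
grasp_force: 0.0
```

Run:
```python
from h import *
print(env.get_obs()['qpos'].round(1))
c=cam('wrist'); p,d=env.read_camera('wrist'); np.savez('/tmp/w1.npz',p=p,d=d); cv2.imwrite('pics/w1.png',p[...,::-1])
P=cloud(d,c); hsv=cv2.cvtColor(p,cv2.COLOR_RGB2HSV)
near=np.hypot(P[...,0]-.5725,P[...,1]-.1095)<.06
m=near&(P[...,2]>.110)&(P[...,2]<.128)&(hsv[...,1]<60)
q=P[m]; print('cap',len(q),cv2.minEnclosingCircle((q[:,:2]*1000).astype(np.float32)),np.percentile(q[:,2],[5,50,95]))
m=near&(P[...,2]>.074)&(P[...,2]<.088)&(hsv[...,1]>100)
q=P[m]; print('sh',len(q),cv2.minAreaRect((q[:,:2]*1000).astype(np.float32)),np.median(q[:,2]))
```

```text
[-39.   10.8  29.   94.   -5.4  76.6   0.9]
cap 3587 ((571.9702758789062, 108.70711517333984), 26.579360961914062) [0.11632683 0.11780272 0.11892204]
sh 958 ((572.2700805664062, 108.96515655517578), (58.419376373291016, 57.626373291015625), 5.960147380828857) 0.07669445927396165
```

View pics/w1.png

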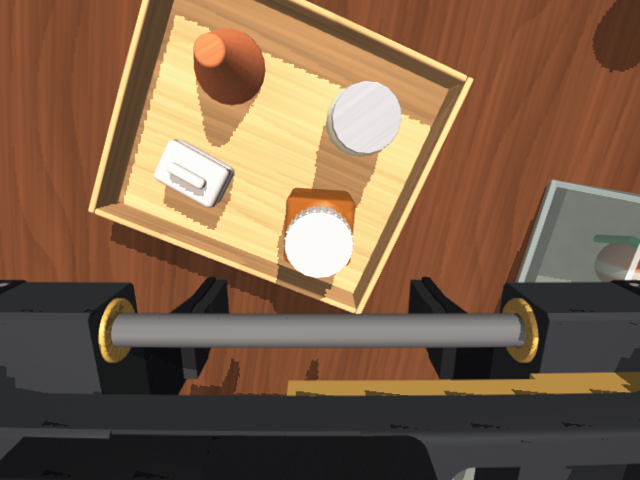

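The wrist view shows the cap at (319,242) between the open fingers, with clear space for both (jar at (365,118), magnet at (194,173)). I'll go down on it.

Call:
jog_arm:
  motion:
    - [[-0.26,0,0.3,0,0,0,0],[-0.26,0,0.6,0,0,0,0],[-0.26,0,0.8,0,0,0,0],[-0.26,0,0.8,0,0,0,0]]

```text
time_s: 3.35
tool_pos: [0.5749, 0.0847, 0.1533]
tool_rot: [-179.6, 0.0, 100.2]
force: [-0.3, -0.0, -0.8]
grip_width: 0.0869
grasp_force: 0.0
```

Call:
jog_arm:
  motion:
    - [[0,0,0.2,0,0,0,0],[0,0,0.35,0,0,0,0],[0,0,0.5,0,0,0,0],[0,0,0.5,0,0,0,0]]

```text
time_s: 3.75
tool_pos: [0.5758, 0.0846, 0.1046]
tool_rot: [-179.8, 0.0, 100.1]
force: [-0.9, -0.1, 0.2]
grip_width: 0.0872
grasp_force: 0.0
```

I wrote 26 mm where I meant 2.6 mm sideways. Nothing was touched, since the force reads about 0. Correcting it along the jaw plane.

Call:
jog_arm:
  motion:
    - [[0.12,0.003,-0.012,0,0,0,0],[0.24,0.007,-0.012,0,0,0,0],[0.245,0.007,-0.012,0,0,0,0],[0.245,0.007,-0.012,0,0,0,0]]

```text
time_s: 4.15
tool_pos: [0.5739, 0.1099, 0.1084]
tool_rot: [179.9, -0.0, 100.1]
force: [0.0, -0.5, -0.2]
grip_width: 0.0871
grasp_force: 0.0
```

Run:
```python
from h import *
o=env.get_obs(); print(o['tool_pos'],o['force'])
c=cam('top'); p,d=env.read_camera('side'); cv2.imwrite('pics/s1.png',p[170:400,120:440,::-1])
```

```text
[0.5739279  0.10991857 0.10839586] [ 0.00364746 -0.50230517 -0.23555051]
```

View pics/s1.png

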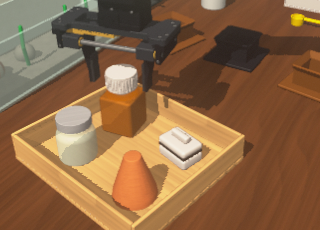

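The bottle and its neighbours stand undisturbed, with the fingers on both sides of the cap at about (120,80) in the crop.

Call:
jog_arm:
  motion:
    - [[-0.006,-0.018,0.02,0,0,0,0],[-0.006,-0.018,0.02,0,0,0,0],[-0.006,-0.018,0.02,0,0,0,0]]

```text
time_s: 4.5
tool_pos: [0.5719, 0.1073, 0.1057]
tool_rot: [-180.0, 0.0, 100.0]
force: [-1.0, -0.3, -0.9]
grip_width: 0.0868
grasp_force: 0.0
```

Call:
jog_arm:
  motion:
    - [[0,0,0,0,0,0,1],[0,0,0,0,0,0,1],[0,0,0,0,0,0,1],[0,0,0,0,0,0,1],[0,0,0,0,0,0,1]]
  grip_force: 40

```text
time_s: 5.0
tool_pos: [0.5721, 0.1078, 0.1058]
tool_rot: [180.0, -0.0, 100.0]
force: [1.9, 0.4, 0.2]
grip_width: 0.0547
grasp_force: 0.7
```

Call:
jog_arm:
  motion:
    - [[0,0,0,0,0,0,1],[0,0,0,0,0,0,1],[0,0,0,0,0,0,1],[0,0,0,0,0,0,1],[0,0,0,0,0,0,1]]

```text
time_s: 5.5
tool_pos: [0.5722, 0.1078, 0.1058]
tool_rot: [180.0, -0.0, 100.0]
force: [0.2, 0.9, -0.4]
grip_width: 0.0518
grasp_force: 40.0
```

Call:
jog_arm:
  motion:
    - [[0,0,-0.1,0,0,0,1],[0,0,-0.3,0,0,0,1],[0,0,-0.5,0,0,0,1],[0,0,-0.7,0,0,0,1],[0,0,-0.7,0,0,0,1]]

```text
time_s: 6.0
tool_pos: [0.5736, 0.108, 0.1789]
tool_rot: [179.7, -0.1, 100.0]
force: [0.9, -0.6, -2.4]
grip_width: 0.0515
grasp_force: 40.0
```

Call:
jog_arm:
  motion:
    - [[0,0,-0.2,0,0,0,1],[0,0,-0.4,0,0,0,1],[0,0,-0.6,0,0,0,1],[0,0,-0.6,0,0,0,1]]

```text
time_s: 6.4
tool_pos: [0.5731, 0.1079, 0.2376]
tool_rot: [179.8, -0.0, 100.0]
force: [0.0, 1.0, -2.8]
grip_width: 0.0513
grasp_force: 40.0
```

Run:
```python
from h import *
f=np.load('/tmp/top.npz'); p,d=f['p'],f['d']; c=cam('top'); P=cloud(d,c); hsv=cv2.cvtColor(p,cv2.COLOR_RGB2HSV)
m=np.zeros((480,640),bool); m[200:285,405:490]=hsv[200:285,405:490,2]<60
for lo,hi in((.004,.02),(.048,.06),(.03,.06)):
    q=P[m&(P[...,2]>lo)&(P[...,2]<hi)]; print(lo,len(q),cv2.minAreaRect((q[:,:2]*1000).astype(np.float32)))
```

```text
0.004 2403 ((507.12188720703125, -244.23587036132812), (118.96012115478516, 119.10267639160156), 88.6581802368164)
0.048 600 ((507.19891357421875, -243.94363403320312), (90.3797378540039, 87.60888671875), 88.19486236572266)
0.03 1036 ((507.19891357421875, -243.94363403320312), (90.3797378540039, 87.60888671875), 88.19486236572266)
```

Call:
jog_arm:
  motion:
    - [[-0.4,-0.13,0,0,0,0,1],[-0.867,-0.287,0,0,0,0,1],[-0.867,-0.287,0,0,0,0,1]]

```text
time_s: 6.7
tool_pos: [0.557, 0.0076, 0.2343]
tool_rot: [-179.8, 0.3, 99.4]
force: [0.6, -0.5, -1.3]
grip_width: 0.0516
grasp_force: 40.0
```

Call:
jog_arm:
  motion:
    - [[-0.43,-0.143,0,0,0,0,1],[-0.867,-0.287,0,0,0,0,1],[-0.867,-0.287,0,0,0,0,1]]

```text
time_s: 7.0
tool_pos: [0.5432, -0.082, 0.2345]
tool_rot: [-179.8, 0.2, 99.3]
force: [0.1, -1.1, -1.9]
grip_width: 0.0515
grasp_force: 40.0
```

Call:
jog_arm:
  motion:
    - [[-0.43,-0.143,0,0,0,0,1],[-0.867,-0.287,0,0,0,0,1],[-0.867,-0.287,0,0,0,0,1]]

```text
time_s: 7.3
tool_pos: [0.5293, -0.1719, 0.2347]
tool_rot: [-179.8, 0.2, 99.3]
force: [-0.2, -0.1, -2.3]
grip_width: 0.0515
grasp_force: 40.0
```

Call:
jog_arm:
  motion:
    - [[-0.43,-0.143,0,0,0,0,1],[-0.867,-0.287,0,0,0,0,1],[-0.867,-0.287,0,0,0,0,1]]

```text
time_s: 7.6
tool_pos: [0.5154, -0.2619, 0.2348]
tool_rot: [-179.8, 0.3, 99.3]
force: [-0.9, -0.9, -2.1]
grip_width: 0.0518
grasp_force: 40.0
```

Call:
jog_arm:
  motion:
    - [[-0.43,-0.143,0,0,0,0,1],[-0.867,-0.287,0,0,0,0,1],[-0.867,-0.287,0,0,0,0,1]]

```text
time_s: 7.9
tool_pos: [0.5014, -0.3518, 0.2346]
tool_rot: [-179.7, 0.3, 99.3]
force: [-1.1, -0.1, -2.0]
grip_width: 0.0515
grasp_force: 40.0
```

Call:
jog_arm:
  motion:
    - [[0,0,0,0,0,0.045,1],[0,0,0,0,0,0.045,1],[0,0,0,0,0,0.045,1]]

```text
time_s: 8.2
tool_pos: [0.5061, -0.3432, 0.2347]
tool_rot: [-179.9, -0.0, 92.1]
force: [-0.7, -0.0, -2.0]
grip_width: 0.0514
grasp_force: 40.0
```

```bash
cat > look.py <<'E'
from h import *
import sys
o=env.get_obs(); print(o['tool_pos'].round(4),o['tool_rot'].round(2),o['qpos'].round(1),o['time_s'])
c=cam('wrist'); p,d=env.read_camera('wrist'); np.savez('/tmp/w2.npz',p=p,d=d); cv2.imwrite('pics/w2.png',p[...,::-1])
P=cloud(d,c); hsv=cv2.cvtColor(p,cv2.COLOR_RGB2HSV)
near=np.hypot(P[...,0]-.507,P[...,1]+.244)<.09
for lo,hi in((.003,.014),(.049,.06),):
    m=near&(P[...,2]>lo)&(P[...,2]<hi)&(hsv[...,2]<75); q=P[m]
    print(lo,len(q),cv2.minAreaRect((q[:,:2]*1000).astype(np.float32)),np.percentile(q[:,2],[5,50,95]).round(4))
E
python3 look.py
```

```text
[ 0.5061 -0.3432  0.2347] [-1.7992e+02 -4.0000e-02  9.2110e+01] [ -7.   17.6  47.7  90.5 -13.2  77.9  44.3] 8.2
0.003 4010 ((506.3264465332031, -248.0844268798828), (116.19991302490234, 117.92330932617188), 89.09964752197266) [0.0064 0.0078 0.0094]
0.049 2556 ((506.2236022949219, -247.6912078857422), (85.53936004638672, 87.9748306274414), 88.99629211425781) [0.0495 0.0523 0.0543]
```

View pics/w2.png

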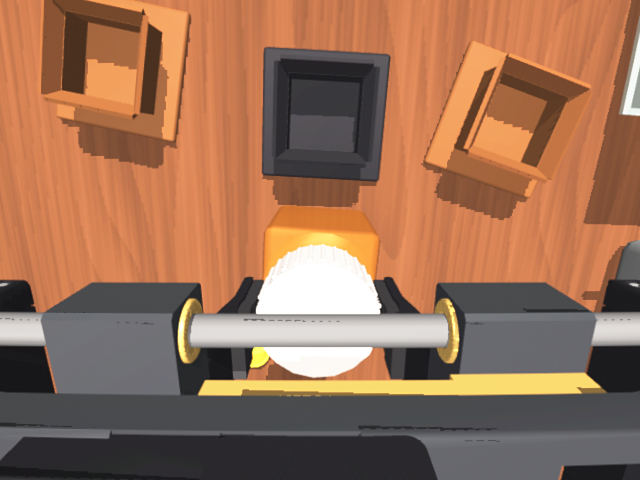

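The wrist view shows the black holder's base spanning (263,47) to (390,182), its cavity centred near (325,112), and the held bottle upright with its cap at (320,310). Its yaw looks close to the holder's.

```bash
cat > m.py <<'E'
from h import *
for n,f,b in(('top','/tmp/top.npz',(400,195,495,285)),('wrist','/tmp/w2.npz',(235,30,410,200))):
    f=np.load(f); p=f['p']; c=cam(n); h=cv2.cvtColor(p,cv2.COLOR_RGB2HSV)
    m=np.zeros((480,640),np.uint8); s=np.s_[b[1]:b[3],b[0]:b[2]]
    m[s]=((h[s][...,2]<75)&((h[s][...,1]<90)|(h[s][...,2]<35)))*255
    m=cv2.morphologyEx(m,cv2.MORPH_OPEN,np.ones((5,5)))
    k=max(cv2.findContours(m,0,1)[0],key=cv2.contourArea); print(n,cv2.boundingRect(k))
    q=onplane(k.reshape(-1,2),c,.008); print(cv2.minAreaRect((q[:,:2]*1000).astype(np.float32)))
c=cam('wrist'); f=np.load('/tmp/w2.npz'); P=cloud(f['d'],c); h=cv2.cvtColor(f['p'],cv2.COLOR_RGB2HSV)
T=pose(); L=(P-T[:3,3])@T[:3,:3]
m=(np.hypot(L[...,0],L[...,1])<.05)&(L[...,2]<-.006)&(L[...,2]>-.02)&(h[...,1]<40)&(h[...,2]>150)
q=L[m]; print('cap tool',len(q),cv2.minEnclosingCircle((q[:,:2]*1000).astype(np.float32)),np.percentile(q[:,2],[5,50,95]))
m=(np.hypot(L[...,0],L[...,1])<.06)&(L[...,2]>.015)&(L[...,2]<.032)&(h[...,1]>100)
q=L[m]; print('shoulder tool',len(q),cv2.minAreaRect((q[:,:2]*1000).astype(np.float32)),np.percentile(q[:,2],[5,50,95]))
for n in('side',):
    c=cam(n); p,d=env.read_camera(n); np.savez('/tmp/side2.npz',p=p,d=d); cv2.imwrite('pics/s2.png',cv2.resize(p[130:290,270:470,::-1],None,fx=3,fy=3))
E
python3 m.py
```

```text
top (416, 211, 61, 60)
((507.108642578125, -244.36767578125), (120.67150115966797, 116.68041229248047), 89.85504150390625)
wrist (272, 58, 107, 122)
((506.94970703125, -250.81576538085938), (109.8360366821289, 99.97330474853516), 89.134521484375)
cap tool 7502 ((0.9885804057121277, -0.723360002040863), 26.555328369140625) [-0.013142   -0.01214334 -0.0090969 ]
shoulder tool 2842 ((17.050935745239258, 0.27715301513671875), (27.118087768554688, 59.74033737182617), 0.6707137227058411) [0.02631104 0.02888051 0.03132731]
```

View pics/s2.png

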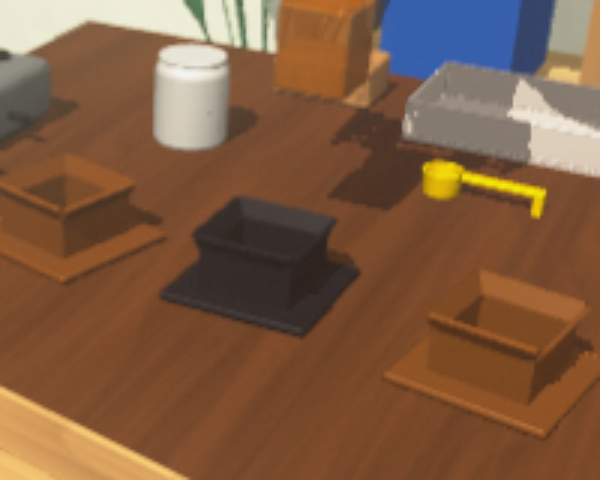

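Run:
```python
from h import *
f=np.load('/tmp/w2.npz'); p=f['p']; c=cam('wrist'); h=cv2.cvtColor(p,cv2.COLOR_RGB2HSV)
for st in(60,75,90):
    m=np.zeros((480,640),np.uint8); s=np.s_[30:200,235:410]; m[s]=((h[s][...,1]<st)&(h[s][...,2]<120))*255
    k=max(cv2.findContours(m,0,1)[0],key=cv2.contourArea)
    q=onplane(k.reshape(-1,2),c,.008); print(st,cv2.boundingRect(k),cv2.minAreaRect((q[:,:2]*1000).astype(np.float32)))
P=cloud(f['d'],c)
# cavity floor and inner walls
near=np.hypot(P[...,0]-.507,P[...,1]+.246)<.05
m=near&(abs(P[...,2]-.008)<.004); q=P[m]; print('floor',len(q),(q.min(0)+q.max(0))/2,np.ptp(q,axis=0))
# side view: ray lip/base
f=np.load('/tmp/side2.npz'); c=cam('side')
u=np.array([[162,296],[302,333],[358,270]])/3+[270,130]; print(onplane(u,c,.006))
u=np.array([[241,199],[336,217],[293,263]])/3+[270,130]; print(onplane(u,c,.054))
```

```text
60 (262, 48, 128, 133) ((506.663330078125, -246.69866943359375), (118.14248657226562, 117.85218811035156), 88.92444610595703)
75 (262, 48, 128, 133) ((506.55926513671875, -246.6263427734375), (118.28313446044922, 118.12456512451172), 88.93085479736328)
90 (262, 47, 128, 134) ((506.5850830078125, -246.72662353515625), (118.53337097167969, 118.18450927734375), 88.92496490478516)
floor 4768 [ 0.50665736 -0.25438667  0.00880587] [0.06561857 0.08226282 0.00629967]
[[ 0.56288266 -0.18394321  0.006     ]
 [ 0.4487968  -0.18304744  0.006     ]
 [ 0.44658442 -0.2988828   0.006     ]]
[[ 0.54188011 -0.2788776   0.054     ]
 [ 0.46427799 -0.28441789  0.054     ]
 [ 0.46415108 -0.1945459   0.054     ]]
```

Call:
jog_arm:
  motion:
    - [[0.48,0.02,0,0,0,0,1],[0.96,0.042,0,0,0,0,1],[0.96,0.042,0,0,0,0,1],[0.96,0.042,0,0,0,0,1]]

```text
time_s: 8.7
tool_pos: [0.5078, -0.2458, 0.2358]
tool_rot: [180.0, -0.0, 92.2]
force: [0.1, 0.6, -2.0]
grip_width: 0.0519
grasp_force: 40.0
```

Call:
jog_arm:
  motion:
    - [[0,0,0.3,0,0,0,1],[0,0,0.6,0,0,0,1],[0,0,0.65,0,0,0,1],[0,0,0.65,0,0,0,1],[0,0,0.65,0,0,0,1]]

```text
time_s: 9.2
tool_pos: [0.5077, -0.2493, 0.1722]
tool_rot: [179.9, 0.1, 91.9]
force: [-0.2, -0.3, -2.3]
grip_width: 0.0513
grasp_force: 40.0
```

Run:
```python
from h import *
o=env.get_obs(); print(o['tool_pos'].round(4),o['tool_rot'].round(2),o['force'],o['wrist_torque'],o['time_s'])
p,d=env.read_camera('side'); q,_=env.read_camera('wrist')
a=cv2.resize(p[130:290,290:440,::-1],(420,448)); b=cv2.resize(q[150:390,220:420,::-1],(373,448)); cv2.imwrite('pics/s3.png',np.hstack([a,b]))
```

```text
[ 0.5077 -0.2493  0.1722] [1.799e+02 7.000e-02 9.186e+01] [-0.20350662 -0.32748523 -2.33145165] [-0.06925102  0.05701536 -0.03352248] 9.2
```

View pics/s3.png

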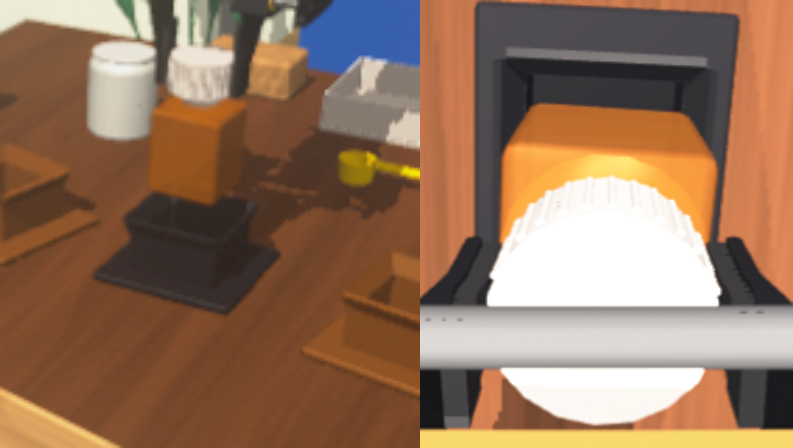

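The side crop shows the upright bottle over the holder. The wrist crop shows its yaw matching the cup, so I'll nudge it and lower gently.

Call:
jog_arm:
  motion:
    - [[0.02,-0.01,0,0,0,0,1],[0.02,-0.01,0.08,0,0,0,1],[0.02,-0.01,0.16,0,0,0,1],[0.02,-0.01,0.2,0,0,0,1],[0.02,-0.01,0.2,0,0,0,1]]

```text
time_s: 9.8
tool_pos: [0.5054, -0.2456, 0.1496]
tool_rot: [-179.9, -0.0, 91.9]
force: [-0.7, 0.8, -3.0]
grip_width: 0.052
grasp_force: 40.0
```

Call:
jog_arm:
  motion:
    - [[0,0,0.04,0,0,0,1],[0,0,0.08,0,0,0,1],[0,0,0.12,0,0,0,1],[0,0,0.12,0,0,0,1]]

```text
time_s: 10.2
tool_pos: [0.5057, -0.2458, 0.1381]
tool_rot: [-179.9, -0.0, 91.9]
force: [-0.6, 0.3, -2.6]
grip_width: 0.0514
grasp_force: 40.0
```

Call:
jog_arm:
  motion:
    - [[-0.01,0.01,0.03,0,0,0,1],[-0.01,0.01,0.06,0,0,0,1],[-0.01,0.01,0.09,0,0,0,1],[-0.01,0.01,0.12,0,0,0,1],[-0.01,0.01,0.12,0,0,0,1]]

```text
time_s: 10.7
tool_pos: [0.5068, -0.2468, 0.1262]
tool_rot: [-180.0, -0.0, 91.9]
force: [0.3, 0.4, -1.9]
grip_width: 0.0516
grasp_force: 40.0
```

In the cup without contact so far.

Call:
jog_arm:
  motion:
    - [[0,0,0.03,0,0,0,1],[0,0,0.06,0,0,0,1],[0,0,0.09,0,0,0,1],[0,0,0.12,0,0,0,1],[0,0,0.12,0,0,0,1]]

```text
time_s: 11.2
tool_pos: [0.5068, -0.2468, 0.1142]
tool_rot: [-180.0, -0.0, 91.9]
force: [-0.5, 0.2, -1.7]
grip_width: 0.0518
grasp_force: 40.0
```

Call:
jog_arm:
  motion:
    - [[0,0,0.02,0,0,0,1],[0,0,0.03,0,0,0,1],[0,0,0.04,0,0,0,1],[0,0,0.04,0,0,0,1]]

```text
time_s: 11.6
tool_pos: [0.5071, -0.2469, 0.1106]
tool_rot: [-180.0, -0.0, 91.9]
force: [-0.1, -0.5, -2.0]
grip_width: 0.0516
grasp_force: 40.0
```

Call:
jog_arm:
  motion:
    - [[0,0,0.01,0,0,0,1],[0,0,0.02,0,0,0,1],[0,0,0.03,0,0,0,1],[0,0,0.03,0,0,0,1]]

```text
time_s: 12.0
tool_pos: [0.5072, -0.247, 0.1078]
tool_rot: [180.0, -0.0, 91.9]
force: [0.5, -0.4, -0.4]
grip_width: 0.0516
grasp_force: 40.0
```

Call:
jog_arm:
  motion:
    - [[0,0,0.01,0,0,0,1],[0,0,0.015,0,0,0,1],[0,0,0.02,0,0,0,1],[0,0,0.02,0,0,0,1]]

```text
time_s: 12.4
tool_pos: [0.5079, -0.247, 0.107]
tool_rot: [179.9, -0.0, 91.9]
force: [-1.2, 1.2, 6.8]
grip_width: 0.0515
grasp_force: 40.0
```

Contact came at 0.1078, the height expected for a seated bottle. Now press the cap.

Call:
jog_arm:
  motion:
    - [[0,0,0.01,0,0,0,1],[0,0,0.02,0,0,0,1],[0,0,0.03,0,0,0,1],[0,0,0.03,0,0,0,1]]

```text
time_s: 12.8
tool_pos: [0.5079, -0.247, 0.1043]
tool_rot: [179.9, -0.0, 91.9]
force: [-1.8, 2.4, 8.7]
grip_width: 0.0514
grasp_force: 40.0
```

Call:
jog_arm:
  motion:
    - [[0,0,0.01,0,0,0,1],[0,0,0.015,0,0,0,1],[0,0,0.015,0,0,0,1]]

```text
time_s: 13.1
tool_pos: [0.5079, -0.247, 0.103]
tool_rot: [179.9, -0.0, 91.9]
force: [-2.6, 2.4, 10.1]
grip_width: 0.0517
grasp_force: 40.0
```

Call:
jog_arm:
  motion:
    - [[0,0,0.004,0,0,-0.02,1],[0,0,0.004,0,0,-0.045,1],[0,0,0.004,0,0,-0.07,1],[0,0,0.004,0,0,-0.095,1],[0,0,0.004,0,0,-0.12,1]]

```text
time_s: 13.6
tool_pos: [0.5089, -0.2476, 0.1031]
tool_rot: [179.8, 0.1, 113.7]
force: [-0.7, 0.6, 9.5]
grip_width: 0.0516
grasp_force: 40.0
```

Call:
jog_arm:
  motion:
    - [[0,0,0.005,0,0,-0.025,1],[0,0,0.005,0,0,-0.05,1],[0,0,0.005,0,0,-0.075,1],[0,0,0.005,0,0,-0.1,1],[0,0,0.005,0,0,-0.125,1]]

```text
time_s: 14.1
tool_pos: [0.5093, -0.2478, 0.1029]
tool_rot: [179.8, 0.3, 136.2]
force: [0.5, 1.1, 10.4]
grip_width: 0.0517
grasp_force: 40.0
```

Run:
```python
from h import *
o=env.get_obs(); print(o['tool_pos'].round(4),o['tool_rot'].round(2),o['force'],o['wrist_torque'],o['time_s'],o['qpos'].round(1))
p,d=env.read_camera('side'); q,_=env.read_camera('wrist')
a=cv2.resize(p[130:290,290:440,::-1],(420,448)); b=cv2.resize(q[130:390,200:440,::-1],(373,448)); cv2.imwrite('pics/s4.png',np.hstack([a,b]))
```

```text
[ 0.5093 -0.2478  0.1029] [179.84   0.25 136.21] [ 0.47711936  1.06211054 10.41980368] [ 0.09882513  0.03847588 -0.0539907 ] 14.1 [ -8.8  16.2  37.  105.7 -11.1  61.5  78.7]
```

View pics/s4.png

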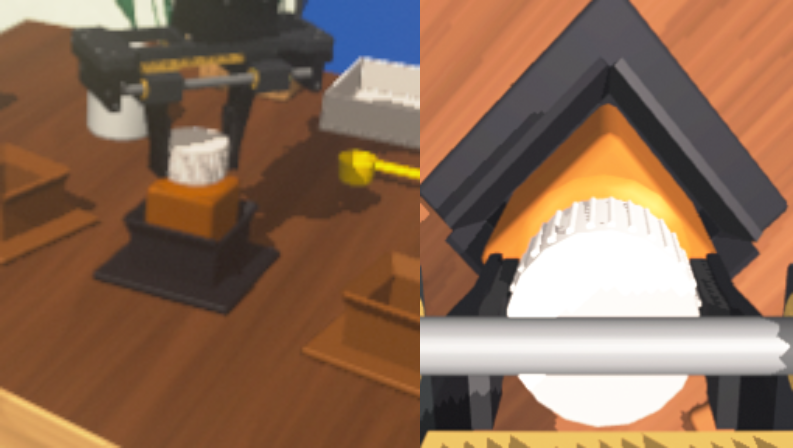

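The bottle is seated square in the cup while the cap has turned about 44 degrees. I'll finish the twist.

Call:
jog_arm:
  motion:
    - [[0,0,0.003,0,0,-0.025,1],[0,0,0.003,0,0,-0.05,1],[0,0,0.003,0,0,-0.08,1],[0,0,0.003,0,0,-0.105,1],[0,0,0.003,0,0,-0.105,1]]

```text
time_s: 14.7
tool_pos: [0.5094, -0.2479, 0.1027]
tool_rot: [179.9, 0.3, 155.0]
force: [0.1, 0.7, 10.0]
grip_width: 0.052
grasp_force: 40.0
```

```bash
cat > yaw.py <<'E'
from h import *
o=env.get_obs(); print(o['tool_pos'].round(4),o['tool_rot'].round(2),o['force'],o['wrist_torque'],o['time_s'])
c=cam('wrist'); p,d=env.read_camera('wrist'); np.savez('/tmp/w5.npz',p=p,d=d)
P=cloud(d,c); h=cv2.cvtColor(p,cv2.COLOR_RGB2HSV)
m=(np.hypot(P[...,0]-.507,P[...,1]+.246)<.05)&(P[...,2]>.074)&(P[...,2]<.092)&(h[...,1]>100)
q=P[m]; print(len(q),cv2.minAreaRect((q[:,:2]*1000).astype(np.float32)),np.percentile(q[:,2],[5,50,95]))
E
python3 yaw.py
```

```text
[ 0.5094 -0.2479  0.1027] [179.93   0.31 155.02] [0.1418701  0.70987743 9.95164996] [0.15773026 0.03468489 0.01600515] 14.7
3468 ((487.63311767578125, -241.18716430664062), (68.60556030273438, 34.783382415771484), 65.15242004394531) [0.07494058 0.07874495 0.08148573]
```

Call:
jog_arm:
  motion:
    - [[0,0,-0.04,0,0,0,1],[0,0,-0.08,0,0,0,1],[0,0,-0.12,0,0,0,1],[0,0,-0.12,0,0,0,1]]

```text
time_s: 15.15
tool_pos: [0.5073, -0.2472, 0.1126]
tool_rot: [180.0, 0.0, 154.9]
force: [0.2, -0.1, 0.1]
grip_width: 0.0515
grasp_force: 40.0
```

```bash
sed -i 's/<.092)/<.11)/' yaw.py; python3 yaw.py
```

```text
[ 0.5073 -0.2472  0.1126] [1.7999e+02 5.0000e-02 1.5492e+02] [ 0.22695469 -0.07471464  0.06483206] [0.02814651 0.0511175  0.01526411] 15.15
3139 ((497.4815673828125, -246.3661651611328), (59.598731994628906, 41.64409637451172), 87.98249053955078) [0.0749885  0.07874438 0.08158022]
```

The cap came free: force is about 0 above the locked height, and the shoulder is still at 0.079. Lifting.

Call:
jog_arm:
  motion:
    - [[0,0,-0.15,0,0,0,1],[0,0,-0.3,0,0,0,1],[0,0,-0.5,0,0,0,1],[0,0,-0.7,0,0,0,1],[0,0,-0.8,0,0,0,1]]

```text
time_s: 15.7
tool_pos: [0.5081, -0.2477, 0.195]
tool_rot: [180.0, 0.2, 154.9]
force: [-0.7, 0.0, -0.2]
grip_width: 0.0513
grasp_force: 40.0
```

Call:
jog_arm:
  motion:
    - [[0,0,-0.1,0,0,0,1],[0,0,-0.2,0,0,0,1],[0,0,-0.2,0,0,0,1],[0,0,-0.2,0,0,0,1],[0,0,-0.2,0,0,0,1]]

```text
time_s: 16.2
tool_pos: [0.5067, -0.2467, 0.2113]
tool_rot: [-180.0, -0.1, 154.9]
force: [0.4, -0.2, -0.5]
grip_width: 0.0511
grasp_force: 40.0
```

Run:
```python
from h import *
o=env.get_obs(); print(o['tool_pos'].round(4),o['tool_rot'].round(2),o['force'],o['time_s'])
for n in('side','wrist'):
    c=cam(n); p,d=env.read_camera(n); P=cloud(d,c); h=cv2.cvtColor(p,cv2.COLOR_RGB2HSV)
    near=np.hypot(P[...,0]-.507,P[...,1]+.246)<.06
    for lo,hi,nm in((.06,.1,'shoulder'),(.1,.135,'mouth'),(.18,.23,'cap')):
        m=near&(P[...,2]>lo)&(P[...,2]<hi)
        m&=(h[...,1]>100) if nm=='shoulder' else (h[...,1]<50)&(h[...,2]>120) if nm=='cap' else True
        q=P[m]
        if len(q)>5: print(n,nm,len(q),cv2.minEnclosingCircle((q[:,:2]*1000).astype(np.float32)),np.percentile(q[:,2],[2,50,98]).round(4))
    if n=='side':a=cv2.resize(p[80:290,270:467,::-1],(420,448))
    else:b=cv2.resize(p[130:390,200:440,::-1],(373,448))
cv2.imwrite('pics/s5.png',np.hstack([a,b]))
```

```text
[ 0.5067 -0.2467  0.2113] [-1.7999e+02 -8.0000e-02  1.5492e+02] [ 0.40792757 -0.18168449 -0.46630394] 16.2
side shoulder 446 ((507.6779479980469, -243.07589721679688), 38.97413635253906) [0.0603 0.076  0.0841]
side mouth 164 ((508.0104675292969, -244.35415649414062), 20.91357421875) [0.1005 0.1103 0.1214]
side cap 322 ((509.5971374511719, -242.58062744140625), 34.5433235168457) [0.1977 0.2166 0.2236]
wrist shoulder 3031 ((505.8657531738281, -246.76617431640625), 39.62961959838867) [0.0661 0.0799 0.0835]
wrist mouth 820 ((506.1297302246094, -246.6800537109375), 19.37405014038086) [0.1022 0.1099 0.1205]
wrist cap 8843 ((504.4693603515625, -246.62728881835938), 26.705549240112305) [0.2    0.2232 0.2246]
```

View pics/s5.png

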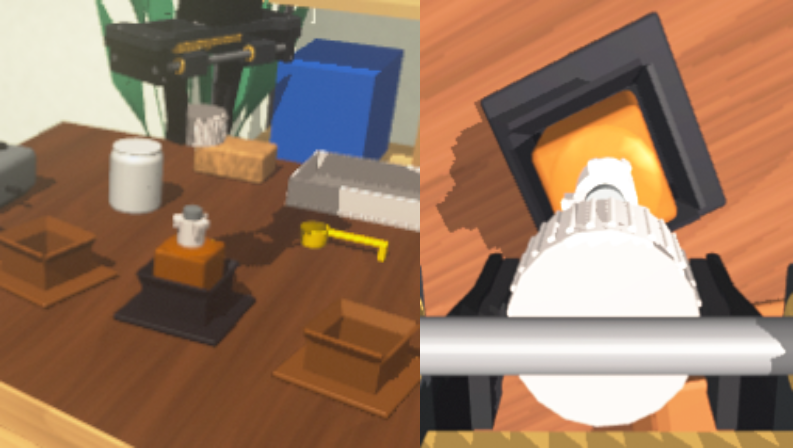

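The picture shows the open bottle seated in the holder, its neck at (190,228), with the cap held level straight above at (207,122). The rim measures 0.110 and the plunger top 0.120, as expected for a seated bottle, and the cap's underside is at about 0.195.

```bash
python3 -c "
from cell import env
print(env.sign_off())"
```

```text
the job is handed in; nothing more can be done
None
```

The job is handed in at about 16 s: the bottle is seated in the black holder with its cap twisted off, and the gripper holds the cap level about 8 cm above the open rim.

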